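# Ratchet down the hold-down screw on the saw table

## Task

Take the ratchet wrench from its cork mat, fit it fully down over the square head of the hold-down screw and tighten the screw clockwise by swinging the wrench back and forth, letting it ratchet on the return strokes and keeping it on the head until the screw is firmly tight on the board, but stop as soon as it is firm: forcing it on crushes the board. Press the wrench on gently, turn the screw only with the wrench, then lay the wrench back flat on the cork mat and leave everything else where it is.

Things in the scene. Friction and masses are not known exactly. Their poses are not given: they have to be found in the camera images.
- fixture: Fixed hold-down fixture: round aluminium saw table, 240 mm across, 12 mm thick, with a wooden board on it and a screw over it, held by a bridge on two steel columns (diameter 16 mm, at the fixture's y = +95 and -95 mm, tops 162 mm above the bench). Origin: on the bench under the screw's axis; z up, -x towards the robot, give or take 0.3 rad.
- bridge (a point): Middle of the top of the fixture's grey bridge bar (93 mm above the bench; bar 230 mm long along the fixture's y, 34 mm wide), through which the screw passes. The columns rise 69 mm above it at both ends and leave the wrench handle, held 85 mm from the screw, a free sector of 0.65 rad either side of the fixture's -x direction.
- screw_seat (a point): On the screw's axis, on top of the round collar (40 mm across, 5 mm thick, 120 mm above the bench) under the screw's square head: the seated wrench's underside rests here. The point does not turn with the screw. At screw angle 0 the square's sides lie along the fixture's x and y.
- head_top (a point): On the screw's axis, top of its dark steel square head: 22 mm across flats, 15.5 mm tall from the collar, the topmost 3 mm tapering to 17 mm. A wrench set on it with the squares out of line rests there, its underside 13 to 15.5 mm above the seat; turned clockwise under light pressure (about 4 N), by at most 0.8 rad plus lost motion, it drops to the seat.
- screw (a joint): Angle (rad) the screw has been turned clockwise, seen from above; starts at 0.6 to 1.1, and its pad comes up hard against the board at 2.8, so 1.7 to 2.2 rad of turning are left. It runs with 0.3 N m drag (3 to 4 N at the grip, 85 mm out) and stays where it is left.
- windup (a joint): Twist (rad) wound into the screw by the torque on its head: 0.13 rad per N m, about 0.04 while the screw runs, rising once the pad is hard on the board. Firmly tight from 0.10 (0.75 N m), board crushed beyond 0.24 (1.8 N m); 0.14, that is 1.1 N m about the screw's axis or 13 N at the grip, is a good stop. Let go, it springs back and the screw stays tight.
- wrench: Loose ratchet ring wrench, 0.35 to 0.47 kg, flat on the mat, right side up. Origin: centre of the underside of its ring head (60 mm across, 20 mm thick). x points from the handle to the head, z up. Handle along -x: steel neck to x = -60 mm (34 mm wide), then a rubber grip to x = -195 mm, 18 mm wide, 22 mm tall, underside level with the head's. Overall 225 mm.
- grip (a point): Good place to grip the wrench: on the rubber grip, 85 mm behind the head's centre (wrench x = -85 mm), 11 mm above the underside. Take it from above across the handle with the TCP 22 mm above the underside (11 mm above this point). A gripper that holds it firmly turns the screw partly by its own twist: the torque on the screw is the wrist moment about z plus the lever times the side force.
- bore (a point): Centre of the head's upper face, over the eight-point (double-square) through bore, 23.6 mm across flats, of the inner ring; the ring's angle is not reported. Swinging the handle clockwise (from above) drives the ring; counter-clockwise it ratchets freely (0.02 to 0.05 N m, 18 teeth a turn). Each reversal loses up to 0.35 rad, plus 0.15 rad of play of bore on head.
- mat: Fixed cork mat for the wrench, 280 x 140 x 6 mm, long side along its x; origin at the centre of its underside. It lies to the left or to the right of the fixture.
- offcut: Loose wooden offcut, 220 x 120 x 20 mm, lying flat on the other side; origin at the centre of its underside. Bystander.
- jar: Small lidded jar, 52 mm diameter, 70 mm tall, standing on the offcut; origin at the centre of its underside. Bystander.
- glue: Glue bottle, 56 mm diameter, 150 mm tall, standing beyond the fixture; origin at the centre of its underside. Bystander.
- tin: Low closed tin, 64 mm diameter, 45 mm tall, standing beyond the fixture to its other side; origin at the centre of its underside. Bystander.

How it is judged (in metres and radians):
On the way, in this order (a step that is already met when the one before it is completed fails the run):
1. the wrench is seated fully down over the screw's head (horizontal distance between wrench and screw_seat below 0.005 m and z of wrench in the frame of screw_seat below 0.004 m and value of joint screw below 2.2 rad), for 0.2 s.
2. the screw is turned firmly tight on the board with the wrench on its head (value of joint screw above 2.7 rad and value of joint windup above 0.1 rad and horizontal distance between wrench and screw_seat below 0.008 m and z of wrench in the frame of screw_seat below 0.01 m), for 0.1 s.
At the end, for the whole second after the job is handed in: The screw is tight on the board (joint screw above 2.7 rad) and the wrench lies at rest flat on the cork mat (its head's centre within the mat's outline, its underside within 6 mm of the mat's top, tilted less than 0.1 rad), released (value of joint screw above 2.7 rad and x of wrench in the frame of mat between -0.14 and 0.14 m and y of wrench in the frame of mat between -0.07 and 0.07 m and z of wrench in the frame of mat below 0.012 m and angle between wrench's own z axis and vertical below 0.1 rad and contact force between wrench and mat above 1 N and linear speed of wrench below 0.02 m/s); the robot touches nothing.
It fails at once if the screw is overtightened (wound up by more than 0.24 rad) (value of joint windup above 0.24 rad).
It fails at once if the wrench is lifted off the head (10 mm) after turning has begun and before the screw is tight (value of joint screw between 1.3 and 2.6 rad and z of wrench in the frame of screw_seat above 0.01 m).
It fails at once if the wrench, resting on top of the head before it has dropped over it, is pressed on with more than 30 N (z of wrench in the frame of screw_seat above 0.012 m and value of joint screw below 1.3 rad and contact force between wrench and fixture above 30 N).
It fails at once if the gripper or arm itself touches the fixture or its screw (contact force between any of the fingers, the arm and fixture above 3 N).
It fails at once if a bystander is pushed more than 25 mm or tipped (distance of any of offcut, jar, glue, tin from where it was at the start of the episode above 0.025 m or angle between any of jar, glue's own z axis and vertical above 0.3 rad).
It also fails if it takes over 72 s, if anything falls off the work surface, if the arm or the gripper's body presses on something with over 40 N, if the wrist force passes 120 N, or if a joint passes its speed limit or range.

## Robot

A 6-joint arm with a two-finger parallel gripper is mounted at the origin on the work surface. World frame = base frame: x ahead of the robot, y to its left, z up, the work surface at z = 0. Lengths are in m, angles in degrees, forces in N, time in s.
With the tool pointing down it reaches from about 0.4 to 0.825 m from the base axis. Payload 7 kg.
Tool frame: the origin (TCP) lies between the finger pads, 19 mm behind the fingertips; this is the grasp point; z points along the fingers, y is the line along which they close (so a half turn about z gives the same grasp; the last joint's range is limited). The gripper opens to 88 mm and grips with 3 to 60 N. Pads are 19 mm wide; open, the fingers measure 130 mm over their backs; the gripper's body (78 mm by 193 mm) begins 47 mm behind the grasp point.
Start: joints at [-46.576, 20.546, 0.682, 0, -70.136, -16.507], TCP at [0.306, -0.602, 0.245] pointing down, gripper open.
Joint ranges: [-176.03, 176.03], [-82.01, 121.73], [-58.28, 71.71], [-173.87, 95.51], [-174.79, -0.11], [-173.66, 173.66]. Speed limits (degrees/s): [136.94, 136.94, 172.46, 180, 180, 180].

## Interface

Orientations are given as [roll, pitch, yaw] about the fixed x, y, z axes, in that order (R = Rz(yaw) Ry(pitch) Rx(roll)).
In Python, from plant import telemetry, viewer, workorder gives the robot as it stands. The module is installed in compiled form; this text tells all that it offers.
- The arm moves only by the tool carry_out, never from a script. Its argument "rows" is a list of rows, each a list of 6 numbers: the shift along the tool's x, y, z in m, then the turn, a rotation vector about the tool's x, y, z in rad. In form: [[tx, ty, tz, ax, ay, az], ...]. A call has 1 to 8 rows; each row is the pose to reach, as a shift and turn from the pose commanded when the call began, along the tool's axes at that moment; what a row does not reach only later rows make up. A row lasts 1/8 s, in which the tool goes at most 62.5 mm and 10.7 degrees, less where a joint would pass 70% of its speed; a pose out of reach is approached as far as the arm can. A call with a gripper value outside its range is refused whole. "grip" is the gripper's target within -1 to 1 (fully open at 1, half-way at 0, shut at -1), set as the call begins (left out, the last holds). The fingers move at their own pace and stop on an object; the grip force is fixed at half the most. Time passes only in rows, so rows that repeat a pose let the fingers close. It gives the time, the measured TCP pose, the force, the opening and the grip force at its end, in the units of the state.
- telemetry.get_obs(): the state, without advancing time (a new reading comes with each control period).
- viewer.snapshot(name): name is "scene" or "top"; returns the picture (480x640x3 uint8, red, green, blue); there is no depth.
- viewer.camera_info(name): a dict with "intrinsics" (3x3 intrinsics, pixels), "extrinsics" (4x4, takes a point from camera to world coordinates). Camera axes: x right, y down, z forward; pixel columns grow to the right and rows downward; lengths in m; the calibration is good to about 2 mm. A picture is of the moment at which its call begins. camera_info takes no time and is no camera call.
- workorder.close_job(): hands the job in; it is judged then, once.
The state is a dict: "clock": time; "joint_pos": joint angles; "qvel": joint speeds; "tau": joint torques, N m; "tool_pos": TCP position; "orientation": TCP orientation; "force": force on the tool from outside, world axes, zero at the start; "moment": the same for the moment, N m; "opening": finger opening in m; "gripper_force": force on a finger pad.
Only numpy, scipy, OpenCV 4.12 (cv2) and the standard library are available. Lean on these libraries where they do the work, as an engineer would, in place of code of your own. Each camera call takes 0.05 s, during which the arm holds its last target. There are 200 camera calls.

## Working session

There is one attempt and no reset: what is moved stays moved. The work goes in short steps, Python scripts to look and compute and a tool call to move; the robot and the scene stay as the last step left them, time stands still between calls to the robot, and variables do not carry over. Pictures are saved under pics/ and viewed, at most 10 in all, crops included, and the job is handed in when it is done.

Besides the shell and the picture viewer there is one more tool, called after "Call:" as a command line: name --pt "numbers of a row" for each row, then --argument value for the rest. carry_out: Moves the arm, as the interface text tells. Its arguments: {"type":"object","properties":{"rows":{"type":"array"},"grip":{"type":"number"}},"required":["rows"]}

```bash
mkdir -p pics
cat > h.py <<'E'
import numpy as np, cv2
from plant import telemetry, viewer, workorder
def snap(n,f,crop=None,s=1):
    im=viewer.snapshot(n)[:,:,::-1]
    if crop: x0,y0,x1,y1=crop; im=im[y0:y1,x0:x1]
    if s!=1: im=cv2.resize(im,None,fx=s,fy=s,interpolation=cv2.INTER_CUBIC)
    cv2.imwrite('pics/'+f,im)
def px(n,u,v,z):
    c=viewer.camera_info(n);K=np.array(c['intrinsics']);E=np.array(c['extrinsics'])
    d=E[:3,:3]@np.linalg.solve(K,[u,v,1.]);o=E[:3,3]
    return o+d*(z-o[2])/d[2]
def proj(n,p):
    c=viewer.camera_info(n);K=np.array(c['intrinsics']);E=np.array(c['extrinsics'])
    q=K@(E[:3,:3].T@(np.array(p)-E[:3,3]));return q[:2]/q[2]
E
python3 - <<'E'
from h import *
snap('top','top0.png');snap('scene','scene0.png')
for n in('top','scene'):print(viewer.camera_info(n))
print(telemetry.get_obs())
E
```

```text
{'intrinsics': array([[523.77084509,   0.        , 313.78886865],
       [  0.        , 523.77084509, 241.96264838],
       [  0.        ,   0.        ,   1.        ]]), 'extrinsics': array([[-0.02477098, -0.98904483,  0.14552224,  0.4451595 ],
       [-0.99961537,  0.02268943, -0.01594657,  0.01288637],
       [ 0.01247006, -0.14586128, -0.98922646,  1.18209689],
       [ 0.        ,  0.        ,  0.        ,  1.        ]])}
{'intrinsics': array([[453.38886667,   0.        , 318.01188155],
       [  0.        , 453.38886667, 236.49316304],
       [  0.        ,   0.        ,   1.        ]]), 'extrinsics': array([[ 0.14023549,  0.61525672, -0.7757533 ,  1.41229463],
       [ 0.9900513 , -0.07802979,  0.11708874, -0.0837521 ],
       [ 0.01150777, -0.78445556, -0.62007826,  0.76124937],
       [ 0.        ,  0.        ,  0.        ,  1.        ]])}
{'clock': 0.1, 'joint_pos': array([-4.65746366e+01,  2.05876178e+01,  6.39105304e-01, -1.70347015e-02,
       -7.01348737e+01, -1.65086137e+01]), 'qvel': array([ 0.01700332, -0.08687933,  0.10595144,  0.03349506, -0.03390475,
       -0.01264283]), 'tau': array([-1.57910941e-03, -5.84163451e+01,  2.93751562e+01,  7.01555997e+00,
        1.01693204e-02, -5.47569960e-05]), 'tool_pos': array([ 0.30538207, -0.60151884,  0.24451594]), 'orientation': array([ 1.79915500e+02, -8.34269649e-03, -1.53089044e+02]), 'force': array([-0.27524433, -0.11680419,  0.73765141]), 'moment': array([-0.02130303, -0.01336012, -0.00310916]), 'gripper_force': 0.0, 'opening': 0.08785124627982738}
```

View pics/top0.png

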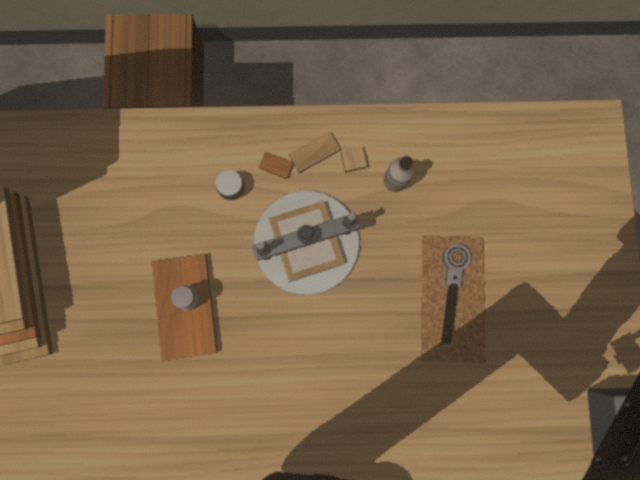

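View pics/scene0.png

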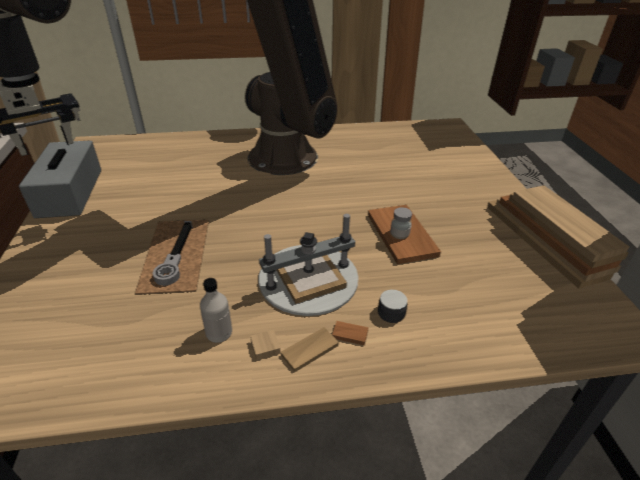

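The top view shows the wrench on the mat (head at about 457,257), the fixture centre near (307,234) and the jar, glue and tin. Next I'll enlarge the fixture and the wrench.

Run:
```python
from h import *
im=viewer.snapshot('top')[:,:,::-1]
a=im[170:300,245:365]; b=im[230:360,415:495]
f=lambda x,s:cv2.resize(x,None,fx=s,fy=s,interpolation=cv2.INTER_CUBIC)
o=np.hstack([f(a,4),f(b,4)])
o=cv2.convertScaleAbs(o,alpha=1.6)
cv2.imwrite('pics/crop1.png',o);print(o.shape)
im=viewer.snapshot('scene')[:,:,::-1]
o=np.hstack([f(im[195:315,255:365],4),f(im[215:295,135:215],4)[:480] if 0 else cv2.copyMakeBorder(f(im[215:295,135:215],4),0,160,0,0,cv2.BORDER_CONSTANT)])
cv2.imwrite('pics/crop2.png',cv2.convertScaleAbs(o,alpha=1.3));print(o.shape)
```

```text
(520, 800, 3)
(480, 760, 3)
```

View pics/crop1.png

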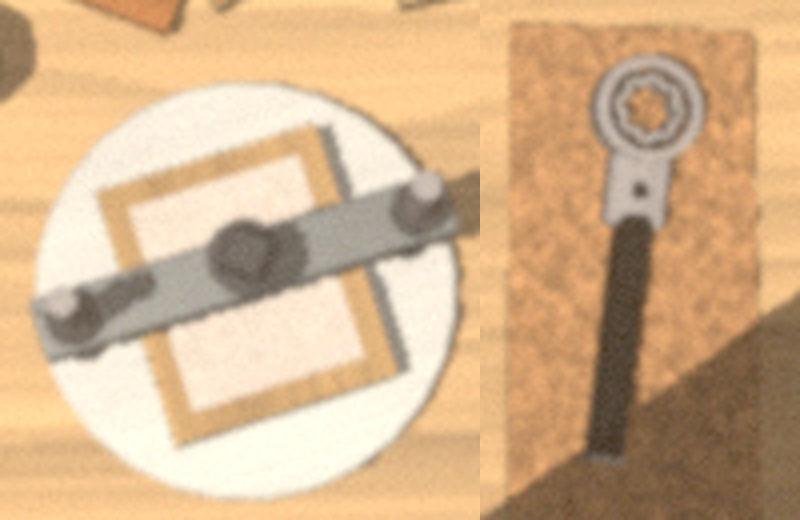

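View pics/crop2.png

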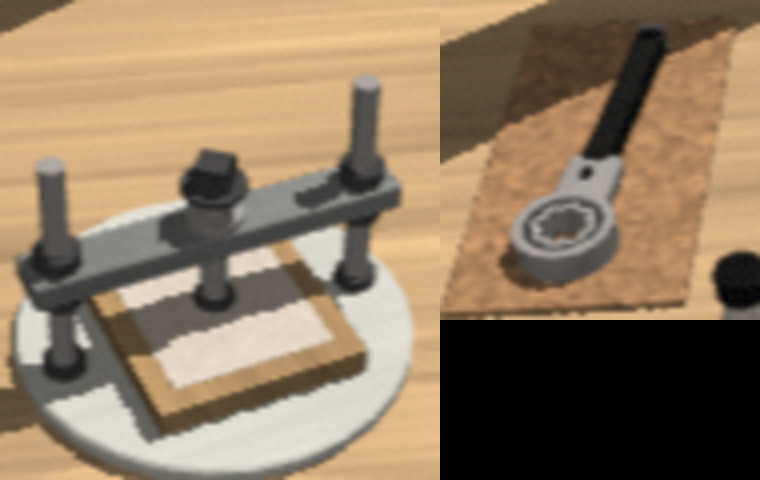

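Fixture crop: head top (246,252), column tops (63,302) and (427,186), disc centre (247,289). Wrench crop: bore (649,107), handle end (607,458). Scene crop: head top (217,162), column tops (51,165) and (367,82).

Run:
```python
from h import *
np.set_printoptions(precision=4,suppress=True)
A=lambda u,v,x0,y0:((u+.5)/4-.5+x0,(v+.5)/4-.5+y0)
t=lambda u,v,z:px('top',*A(u,v,245,170),z)
w=lambda u,v,z:px('top',*A(u-480,v,415,230),z)
s=lambda u,v,z:px('scene',*A(u,v,255,195),z)
s2=lambda u,v,z:px('scene',*A(u-440,v,135,215),z)
print('head top',t(246,252,.1355),'scene',s(217,162,.1355))
L,R=t(63,302,.162),t(427,186,.162);print('cols',L,R,(L+R)/2,np.linalg.norm(L-R),np.degrees(np.arctan2(*(L-R)[[0,1]]))) 
R2,L2=s(51,165,.162),s(367,82,.162);print('cols sc',L2,R2,(L2+R2)/2,np.linalg.norm(L2-R2),np.degrees(np.arctan2(*(L2-R2)[[0,1]])))
print('disc',t(247,289.5,.012))
b=w(649.5,107,.026);e=w(607,460,.026);j=w(632,222,.028);print('bore',b,'end',e,np.linalg.norm(b-e),'j',j)
print('bore sc',s2(563,225,.026),'end sc',s2(652,30,.028))
print('mat',[w(*p,.006) for p in((510,24),(755,30))], px('top',421,361,.006),px('top',485,362,.006))
d=b-e;print('yaw',np.degrees(np.arctan2(d[1],d[0])))
```

```text
head top [0.6186 0.0111 0.1355] scene [0.622  0.0149 0.1355]
cols [0.5914 0.1015 0.162 ] [ 0.6453 -0.0794  0.162 ] [0.6183 0.011  0.162 ] 0.18883271513323924 -16.61265409159712
cols sc [0.5933 0.1042 0.162 ] [ 0.6469 -0.0774  0.162 ] [0.6201 0.0134 0.162 ] 0.18935436965001334 -16.45856394725651
disc [0.6176 0.0108 0.012 ]
bore [ 0.5754 -0.3242  0.026 ] end [ 0.3829 -0.2885  0.026 ] 0.19577257649876742 j [ 0.5116 -0.3098  0.028 ]
bore sc [ 0.5771 -0.3227  0.026 ] end sc [ 0.3886 -0.2861  0.028 ]
mat [array([ 0.6271, -0.2534,  0.006 ]), array([ 0.6205, -0.3933,  0.006 ])] [ 0.3479 -0.2355  0.006 ] [ 0.3421 -0.3768  0.006 ]
yaw -10.509840263934414
```

```bash
cat >> h.py <<'E'
from scipy.spatial.transform import Rotation as Ro
import json
TR=lambda y:Ro.from_euler('xyz',[180,0,y],degrees=True)
# cmd pose: x,y,z,yaw of tool (deg); tool yaw = wrench yaw + 180
def row(cmd,goal):
    d=TR(cmd[3]).inv().apply(np.array(goal[:3])-cmd[:3])
    return np.round(np.r_[d,0,0,-np.radians((goal[3]-cmd[3]+180)%360-180)],4)
def after(cmd,r):
    p=np.array(cmd[:3])+TR(cmd[3]).apply(r[:3]);return [*np.round(p,5),round(cmd[3]-float(np.degrees(r[5])),3)]
E
python3 - <<'E'
from h import *
np.set_printoptions(precision=4,suppress=True)
c=[.306,-.602,.245,-153.083]
print(row(c,[.4925,-.3076,.245,169.2]),row(c,[.4925,-.3076,.10,169.2]))
E
```

```text
[-0.2996  0.1781  0.      0.      0.      0.6583] [-0.2996  0.1781  0.145   0.      0.      0.6583]
```

Call:
carry_out --pt "-0.15 0.09 0 0 0 0.33" --pt "-0.15 0.09 0 0 0 0.33" --pt "-0.15 0.09 0 0 0 0.33" --pt "-0.3 0.178 0.05 0 0 0.658" --pt "-0.3 0.178 0.145 0 0 0.658" --pt "-0.3 0.178 0.145 0 0 0.658" --pt "-0.3 0.178 0.145 0 0 0.658" --pt "-0.3 0.178 0.145 0 0 0.658" --grip 1

```text
clock: 1.2
tool_pos: [0.4916, -0.305, 0.0972]
orientation: [180.0, -0.3, 169.4]
force: [0.0, -0.2, 1.2]
opening: 0.0882
gripper_force: 0.0
```

Call:
carry_out --pt "0 0 0.035 0 0 0" --pt "0 0 0.06 0 0 0" --pt "0 0 0.07 0 0 0" --pt "0 0 0.071 0 0 0"

```text
clock: 1.7
tool_pos: [0.4925, -0.3078, 0.0296]
orientation: [-180.0, -0.0, 169.2]
force: [0.7, -0.9, 0.4]
opening: 0.0878
gripper_force: 0.0
```

Run:
```python
from h import *
o=telemetry.get_obs();print(o['tool_pos'],o['orientation'],o['force'])
im=viewer.snapshot('scene')[:,:,::-1]
cv2.imwrite('pics/g1.png',cv2.resize(im[170:300,120:260],None,fx=5,fy=4.6))
```

```text
[ 0.49248102 -0.30781483  0.02961194] [-1.79988738e+02 -5.35357436e-03  1.69200664e+02] [ 0.71000647 -0.9288828   0.37675056]
```

View pics/g1.png

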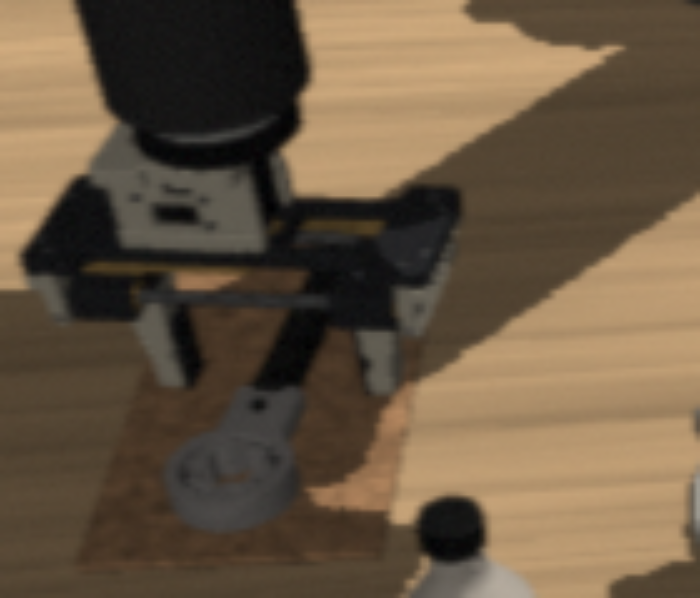

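The fingers straddle the grip, just behind the neck. Closing.

Call:
carry_out --pt "0 0 0.0015 0 0 0" --pt "0 0 0.0015 0 0 0" --pt "0 0 0.0015 0 0 0" --pt "0 0 0.0015 0 0 0" --pt "0 0 0.0015 0 0 0" --pt "0 0 0.0015 0 0 0" --pt "0 0 0.0015 0 0 0" --pt "0 0 0.0015 0 0 0" --grip -1

```text
clock: 2.75
tool_pos: [0.4925, -0.3073, 0.0279]
orientation: [-180.0, -0.0, 169.2]
force: [0.5, 0.2, -0.1]
opening: 0.0181
gripper_force: 30.0
```

Call:
carry_out --pt "0 0 -0.03 0 0 0" --pt "0 0 -0.09 0 0 0" --pt "0 0 -0.15 0 0 0" --pt "0 0 -0.19 0 0 0" --pt "0 0 -0.19 0 0 0"

```text
clock: 3.38
tool_pos: [0.4937, -0.3077, 0.221]
orientation: [-180.0, 0.3, 169.2]
force: [-0.0, 0.6, -5.5]
opening: 0.0175
gripper_force: 30.0
```

Run:
```python
from h import *
np.set_printoptions(precision=4,suppress=True)
o=telemetry.get_obs();print(o['tool_pos'],o['orientation'],o['force'],o['moment'],o['opening'])
c=[.4925,-.3077,.2175,169.2]
print(row(c,[.566,-.0545,.2175,231.5]),row(c,[.566,-.0545,.178,231.5]))
```

```text
[ 0.4937 -0.3077  0.221 ] [-179.9754    0.3163  169.2262] [-0.0251  0.5575 -5.4748] [-0.0247  0.0457 -0.0346] 0.017488059647363698
[-0.0248  0.2625  0.      0.      0.     -1.0873] [-0.0248  0.2625  0.0395  0.      0.     -1.0873]
```

Call:
carry_out --pt "-0.003 0.035 0 0 0 -0.15" --pt "-0.008 0.085 0 0 0 -0.33" --pt "-0.013 0.135 0 0 0 -0.51" --pt "-0.018 0.185 0 0 0 -0.69" --pt "-0.021 0.225 0 0 0 -0.86" --pt "-0.0248 0.255 0 0 0 -1.0" --pt "-0.0248 0.2625 0.0 0 0 -1.087" --pt "-0.0248 0.2625 0.0 0 0 -1.087"

```text
clock: 4.38
tool_pos: [0.5648, -0.0535, 0.2156]
orientation: [179.8, -0.1, -128.5]
force: [0.6, 1.0, -4.6]
opening: 0.0177
gripper_force: 30.0
```

Call:
carry_out --pt "0 0 0.015 0 0 0" --pt "0 0 0.035 0 0 0" --pt "0 0 0.0395 0 0 0" --pt "0 0 0.0395 0 0 0" --pt "0 0 0.0395 0 0 0"

```text
clock: 5.0
tool_pos: [0.5663, -0.0543, 0.1789]
orientation: [-180.0, 0.0, -128.5]
force: [-0.0, -0.9, -4.0]
opening: 0.0178
gripper_force: 30.0
```

Run:
```python
from h import *
np.set_printoptions(precision=4,suppress=True)
o=telemetry.get_obs();print(o['tool_pos'],o['orientation'],o['force'],o['moment'],o['opening'])
a=viewer.snapshot('top')[170:290,255:355,::-1];b=viewer.snapshot('scene')[190:310,255:355,::-1]
f=lambda x:cv2.resize(x,None,fx=4,fy=4,interpolation=cv2.INTER_CUBIC)
cv2.imwrite('pics/h1.png',cv2.convertScaleAbs(np.hstack([f(a),f(b)]),alpha=1.5))
```

```text
[ 0.5663 -0.0543  0.1789] [-179.9586    0.036  -128.5339] [-0.0019 -0.8727 -4.0214] [-0.1055  0.124   0.0234] 0.017791352831992565
```

View pics/h1.png

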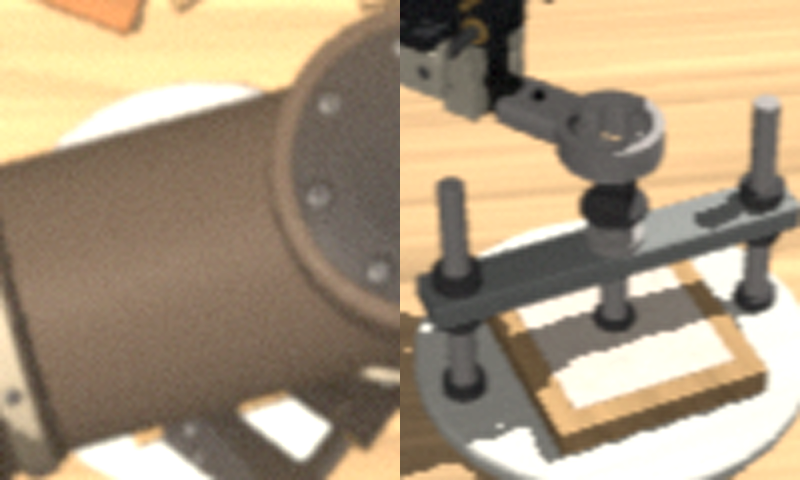

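In the scene view the ring's upper face is centred at about (611,123), directly above the screw head; the arm hides it in the top view.

Run:
```python
from h import *
np.set_printoptions(precision=4,suppress=True)
A=lambda u,v:((u-400+.5)/4-.5+255,(v+.5)/4-.5+190)
for v in(118,121,124):print(px('scene',*A(611,v),.1769))
print('silhouette expected px', [ (proj('scene',p)-[255,190]+.5)*4-.5+[400,0] for p in([.621,.014,.1769],[.619,.012,.1769],[.621,.014,.120],[.622,.0149,.1355])])
g=.085
o=telemetry.get_obs();y=np.radians(51.5);print('nominal from tcp',o['tool_pos'][:2]+g*np.array([np.cos(y),np.sin(y)]))
im=viewer.snapshot('scene')[:,:,::-1]
cv2.imwrite('pics/h2.png',cv2.convertScaleAbs(cv2.resize(im[205:255,280:340],None,fx=12,fy=12,interpolation=cv2.INTER_CUBIC),alpha=1.5))
```

```text
[0.6178 0.0121 0.1769]
[0.6205 0.0118 0.1769]
[0.6233 0.0114 0.1769]
silhouette expected px [array([615.1467, 121.219 ]), array([611.0524, 119.337 ]), array([615.3104, 202.6395]), array([617.0885, 181.9937])]
nominal from tcp [0.6192 0.0124]
```

View pics/h2.png

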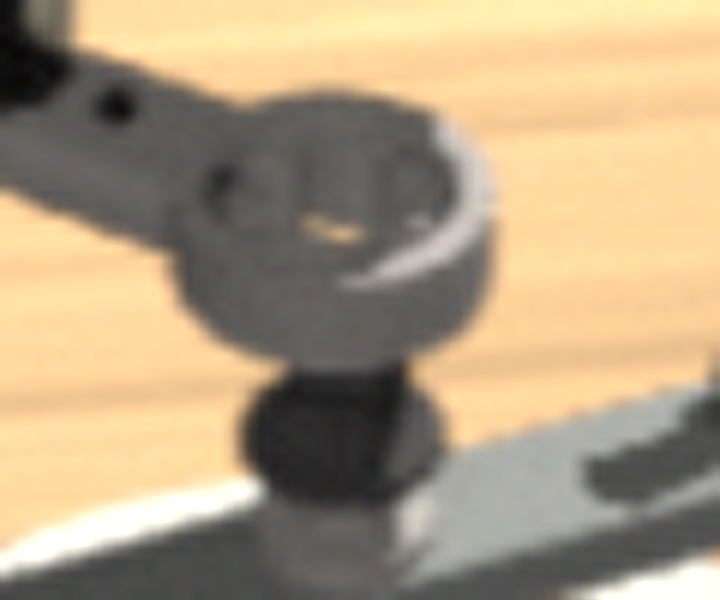

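Relative to the collar, the ring sits about 1.5 mm to the left. I'll correct by about 1 mm in x and 1.2 mm in y and come down.

Call:
carry_out --pt "-0.0016 0 0.006 0 0 0" --pt "-0.0016 0 0.012 0 0 0" --pt "-0.0016 0 0.017 0 0 0" --pt "-0.0016 0 0.018 0 0 0" --pt "-0.0016 0 0.018 0 0 0"

```text
clock: 5.78
tool_pos: [0.567, -0.0529, 0.1603]
orientation: [180.0, -0.0, -128.5]
force: [-0.7, 0.6, -4.2]
opening: 0.0175
gripper_force: 30.0
```

Call:
carry_out --pt "0 0 0.001 0 0 0" --pt "0 0 0.002 0 0 0" --pt "0 0 0.003 0 0 0" --pt "0 0 0.003 0 0 0"

```text
clock: 6.28
tool_pos: [0.5669, -0.0528, 0.1574]
orientation: [180.0, 0.0, -128.5]
force: [0.1, 1.1, -4.5]
opening: 0.0177
gripper_force: 30.0
```

Call:
carry_out --pt "0 0 0.001 0 0 0" --pt "0 0 0.0015 0 0 0" --pt "0 0 0.0015 0 0 0"

```text
clock: 6.65
tool_pos: [0.5671, -0.0528, 0.1561]
orientation: [-180.0, 0.0, -128.5]
force: [-0.2, 1.2, -2.7]
opening: 0.0179
gripper_force: 30.0
```

Call:
carry_out --pt "0 0 0.0005 0 0 0" --pt "0 0 0.001 0 0 0" --pt "0 0 0.001 0 0 0"

```text
clock: 7.02
tool_pos: [0.5668, -0.0528, 0.1545]
orientation: [180.0, -0.0, -128.5]
force: [0.1, 0.5, -3.7]
opening: 0.0179
gripper_force: 30.0
```

Call:
carry_out --pt "0 0 0.0005 0 0 0" --pt "0 0 0.001 0 0 0" --pt "0 0 0.001 0 0 0"

```text
clock: 7.4
tool_pos: [0.5669, -0.0529, 0.1537]
orientation: [180.0, -0.0, -128.5]
force: [-0.0, 0.9, -4.1]
opening: 0.0177
gripper_force: 30.0
```

Call:
carry_out --pt "0 0 0.0005 0 0 0" --pt "0 0 0.001 0 0 0" --pt "0 0 0.0015 0 0 0" --pt "0 0 0.0015 0 0 0"

```text
clock: 7.9
tool_pos: [0.5669, -0.0528, 0.1523]
orientation: [180.0, -0.0, -128.5]
force: [1.1, 1.0, -4.9]
opening: 0.0177
gripper_force: 30.0
```

Call:
carry_out --pt "0 0 0.001 0 0 0" --pt "0 0 0.002 0 0 0" --pt "0 0 0.002 0 0 0"

```text
clock: 8.28
tool_pos: [0.5669, -0.0528, 0.1502]
orientation: [180.0, -0.0, -128.5]
force: [0.4, 0.1, -4.7]
opening: 0.0176
gripper_force: 30.0
```

Run:
```python
from h import *
np.set_printoptions(precision=3,suppress=True)
o=telemetry.get_obs();print(o['tool_pos'],o['force'],o['moment'])
im=viewer.snapshot('scene')[:,:,::-1]
cv2.imwrite('pics/h3.png',cv2.convertScaleAbs(cv2.resize(im[205:255,270:340],None,fx=10,fy=10,interpolation=cv2.INTER_CUBIC),alpha=1.5))
```

```text
[ 0.567 -0.053  0.15 ] [ 0.402  0.144 -4.67 ] [0.18  0.199 0.018]
```

View pics/h3.png

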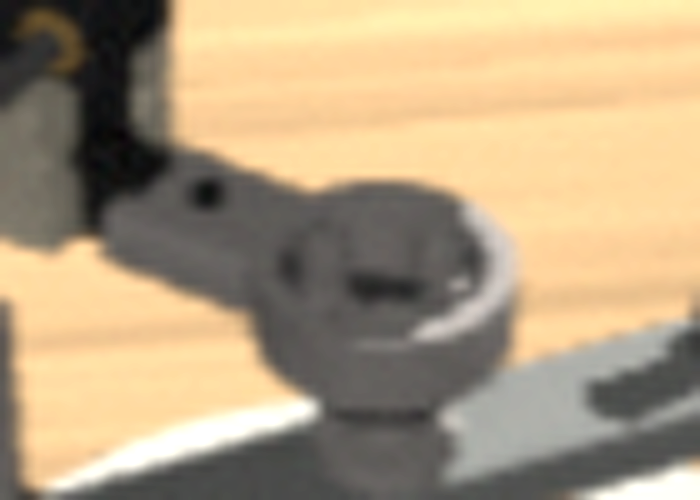

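The ring is now down over the head: its underside is just above the collar and the dark head shows in the bore. Continuing down.

Call:
carry_out --pt "0 0 0.001 0 0 0" --pt "0 0 0.002 0 0 0" --pt "0 0 0.003 0 0 0" --pt "0 0 0.003 0 0 0"

```text
clock: 8.82
tool_pos: [0.5669, -0.0528, 0.1472]
orientation: [180.0, -0.0, -128.5]
force: [-0.1, 1.0, -4.9]
opening: 0.0179
gripper_force: 30.0
```

Call:
carry_out --pt "0 0 0.001 0 0 0" --pt "0 0 0.002 0 0 0" --pt "0 0 0.003 0 0 0" --pt "0 0 0.003 0 0 0"

```text
clock: 9.32
tool_pos: [0.5669, -0.0528, 0.1442]
orientation: [180.0, -0.0, -128.5]
force: [-0.8, 0.8, -5.4]
opening: 0.0176
gripper_force: 30.0
```

Call:
carry_out --pt "0 0 0.001 0 0 0" --pt "0 0 0.0015 0 0 0" --pt "0 0 0.0015 0 0 0"

```text
clock: 9.7
tool_pos: [0.567, -0.0529, 0.143]
orientation: [-180.0, 0.0, -128.5]
force: [-1.6, -0.9, -2.5]
opening: 0.0177
gripper_force: 30.0
```

Run:
```python
from h import *
np.set_printoptions(precision=4,suppress=True)
o=telemetry.get_obs();print(o['tool_pos'],o['force'],o['moment'])
```

```text
[ 0.567  -0.0529  0.143 ] [-1.6199 -0.8722 -2.5213] [0.1795 0.4083 0.1246]
```

Call:
carry_out --pt "0 0 0.0007 0 0 0" --pt "0 0 0.0015 0 0 0" --pt "0 0 0.0015 0 0 0"

```text
clock: 10.07
tool_pos: [0.5671, -0.053, 0.1418]
orientation: [-180.0, 0.0, -128.5]
force: [-2.4, -1.2, 2.3]
opening: 0.0177
gripper_force: 30.0
```

Run:
```python
from h import *
np.set_printoptions(precision=4,suppress=True)
o=telemetry.get_obs();print(o['tool_pos'],o['force'],o['moment'])
```

```text
[ 0.5671 -0.053   0.1418] [-2.4356 -1.1868  2.2714] [0.0722 0.6985 0.065 ]
```

Seated: TCP height puts the underside at 0.120, with a light 7 N press. First clockwise stroke.

Call:
carry_out --pt "-0.0001 0.0043 0 0 0 0.05" --pt "-0.001 0.0127 0 0 0 0.15" --pt "-0.0027 0.021 0 0 0 0.25" --pt "-0.0052 0.0291 0 0 0 0.35" --pt "-0.0085 0.037 0 0 0 0.45" --pt "-0.0104 0.0408 0 0 0 0.5" --pt "-0.0104 0.0408 0 0 0 0.5"

```text
clock: 10.95
tool_pos: [0.5417, -0.0196, 0.1418]
orientation: [-180.0, 0.0, -157.1]
force: [-1.4, -4.4, 1.4]
opening: 0.0178
gripper_force: 30.0
```

```bash
cat >> h.py <<'E'
np.set_printoptions(precision=4,suppress=True)
def tq(C=(.6199,.0132)):
    o=telemetry.get_obs();p=o['tool_pos'];F=o['force'];M=o['moment'];r=p[:2]-C
    y=o['orientation'][2]+180
    ring=p[:2]+.085*np.array([np.cos(np.radians(y)),np.sin(np.radians(y))])
    print('t',o['clock'],'wyaw',y%360,'z',p[2],'F',F,'Mz',M[2],'ring',ring,'CW torque',M[2]+r[0]*F[1]-r[1]*F[0])
E
python3 -c "from h import *;tq()"
```

```text
t 10.95 wyaw 22.898935264507372 z 0.1417715107885883 F [-1.3963 -4.3772  1.3783] Mz -0.007536000626647388 ring [0.62   0.0135] CW torque 0.2891541535861097
```

Torque reads 0.29 N m, so the screw is running. Finishing the stroke.

Call:
carry_out --pt "-0.0001 0.0043 0 0 0 0.05" --pt "-0.001 0.0127 0 0 0 0.15" --pt "-0.0027 0.021 0 0 0 0.25" --pt "-0.0052 0.0291 0 0 0 0.35" --pt "-0.0085 0.037 0 0 0 0.45" --pt "-0.0125 0.0444 0 0 0 0.55" --pt "-0.0174 0.0515 0 0 0 0.65" --pt "-0.0179 0.0522 0 0 0 0.66"

```text
clock: 11.95
tool_pos: [0.5379, 0.0353, 0.1416]
orientation: [-179.9, 0.0, 165.1]
force: [-1.2, -6.4, 1.8]
opening: 0.0178
gripper_force: 30.0
```

```bash
python3 -c "from h import *;tq()"
```

```text
t 11.95 wyaw 345.11122778766537 z 0.14157223077198597 F [-1.1732 -6.4094  1.8443] Mz -0.2753093311831159 ring [0.62   0.0134] CW torque 0.2762037413710786
```

Call:
carry_out --pt "-0.0004 -0.0085 0 0 0 -0.1" --pt "-0.0027 -0.021 0 0 0 -0.25" --pt "-0.0067 -0.0331 0 0 0 -0.4" --pt "-0.0104 -0.0408 0 0 0 -0.5" --pt "-0.0139 -0.0466 0 0 0 -0.58"

```text
clock: 12.58
tool_pos: [0.5398, -0.013, 0.1416]
orientation: [180.0, 0.1, -161.4]
force: [-1.2, 0.3, 0.7]
opening: 0.0178
gripper_force: 30.0
```

Call:
carry_out --pt "-0.0004 -0.0085 0 0 0 -0.1" --pt "-0.0027 -0.021 0 0 0 -0.25" --pt "-0.0067 -0.0331 0 0 0 -0.4" --pt "-0.0104 -0.0408 0 0 0 -0.5" --pt "-0.0139 -0.0466 0 0 0 -0.58" --pt "-0.0139 -0.0466 0 0 0 -0.58"

```text
clock: 13.32
tool_pos: [0.5675, -0.0528, 0.1414]
orientation: [-180.0, 0.1, -128.4]
force: [-1.6, 2.0, 1.8]
opening: 0.0179
gripper_force: 30.0
```

```bash
python3 -c "from h import *;tq()"
```

```text
t 13.325 wyaw 51.570300892863656 z 0.14141856560039856 F [-1.5926  1.961   1.844 ] Mz 0.08338553034622975 ring [0.6203 0.0138] CW torque -0.12449318462018318
```

Call:
carry_out --pt "-0.0001 0.0043 0 0 0 0.05" --pt "-0.001 0.0127 0 0 0 0.15" --pt "-0.0027 0.021 0 0 0 0.25" --pt "-0.0052 0.0291 0 0 0 0.35" --pt "-0.0085 0.037 0 0 0 0.45" --pt "-0.0104 0.0408 0 0 0 0.5" --pt "-0.0104 0.0408 0 0 0 0.5"

```text
clock: 14.2
tool_pos: [0.5415, -0.0194, 0.1416]
orientation: [-180.0, 0.0, -157.1]
force: [-0.4, -3.8, 0.8]
opening: 0.0177
gripper_force: 30.0
```

```bash
python3 -c "from h import *;tq()"
```

```text
t 14.2 wyaw 22.87784422024083 z 0.14160735053820506 F [-0.4229 -3.753   0.7647] Mz -0.09508566277530722 ring [0.6198 0.0137] CW torque 0.18545703620308446
```

Call:
carry_out --pt "-0.0001 0.0043 0 0 0 0.05" --pt "-0.0004 0.0085 0 0 0 0.1" --pt "-0.001 0.0127 0 0 0 0.15" --pt "-0.0017 0.0169 0 0 0 0.2" --pt "-0.0017 0.0169 0 0 0 0.2"

```text
clock: 14.82
tool_pos: [0.5366, -0.0033, 0.1415]
orientation: [-180.0, 0.0, -168.5]
force: [-0.3, -4.5, 1.5]
opening: 0.0181
gripper_force: 30.0
```

```bash
python3 -c "from h import *;tq()"
```

```text
t 14.825 wyaw 11.470281696514917 z 0.14153799898483335 F [-0.3496 -4.5055  1.5209] Mz -0.049566871260805875 ring [0.6199 0.0136] CW torque 0.320170395091658
```

Call:
carry_out --pt "-0.0001 0.0043 0 0 0 0.05" --pt "-0.0004 0.0085 0 0 0 0.1" --pt "-0.001 0.0127 0 0 0 0.15" --pt "-0.001 0.0127 0 0 0 0.15"

```text
clock: 15.32
tool_pos: [0.535, 0.0093, 0.1415]
orientation: [-180.0, 0.0, -177.1]
force: [0.1, -5.1, 2.3]
opening: 0.0178
gripper_force: 30.0
```

```bash
python3 -c "from h import *;tq()"
```

```text
t 15.325 wyaw 2.903504580032944 z 0.1414652565358048 F [ 0.1389 -5.1152  2.2515] Mz -0.07846362376690047 ring [0.6199 0.0136] CW torque 0.3562420775736063
```

Call:
carry_out --pt "-0.0001 0.0043 0 0 0 0.05" --pt "-0.0004 0.0085 0 0 0 0.1" --pt "-0.001 0.0127 0 0 0 0.15" --pt "-0.001 0.0127 0 0 0 0.15"

```text
clock: 15.82
tool_pos: [0.5354, 0.022, 0.1414]
orientation: [-180.0, 0.0, 174.3]
force: [-0.3, -5.6, 1.5]
opening: 0.0179
gripper_force: 30.0
```

```bash
python3 -c "from h import *;tq()"
```

```text
t 15.825 wyaw 354.32592583604116 z 0.1414368250364345 F [-0.3409 -5.5558  1.5323] Mz -0.11613364930589827 ring [0.62   0.0136] CW torque 0.3564771892044639
```

Call:
carry_out --pt "-0.0001 0.0043 0 0 0 0.05" --pt "-0.0004 0.0085 0 0 0 0.1" --pt "-0.001 0.0127 0 0 0 0.15" --pt "-0.001 0.0127 0 0 0 0.15"

```text
clock: 16.32
tool_pos: [0.5376, 0.0344, 0.1414]
orientation: [-180.0, -0.0, 165.8]
force: [-1.2, -6.9, 3.4]
opening: 0.0178
gripper_force: 30.0
```

```bash
python3 -c "from h import *;tq()"
```

```text
t 16.325 wyaw 345.75348993631803 z 0.14140064546994516 F [-1.1518 -6.9455  3.4346] Mz -0.14659001030110855 ring [0.62   0.0135] CW torque 0.44940047267934785
```

Call:
carry_out --pt "-0.0004 -0.0085 0 0 0 -0.1" --pt "-0.0027 -0.021 0 0 0 -0.25" --pt "-0.0067 -0.0331 0 0 0 -0.4" --pt "-0.0104 -0.0408 0 0 0 -0.5" --pt "-0.0139 -0.0466 0 0 0 -0.58"

```text
clock: 16.95
tool_pos: [0.5396, -0.0136, 0.1413]
orientation: [179.9, 0.0, -160.8]
force: [-1.6, 0.5, 2.3]
opening: 0.0179
gripper_force: 30.0
```

Call:
carry_out --pt "-0.0004 -0.0085 0 0 0 -0.1" --pt "-0.0027 -0.021 0 0 0 -0.25" --pt "-0.0067 -0.0331 0 0 0 -0.4" --pt "-0.0104 -0.0408 0 0 0 -0.5" --pt "-0.0139 -0.0466 0 0 0 -0.58" --pt "-0.0139 -0.0466 0 0 0 -0.58"

```text
clock: 17.7
tool_pos: [0.5681, -0.0531, 0.1413]
orientation: [180.0, 0.1, -127.8]
force: [-0.9, 0.0, 2.9]
opening: 0.0178
gripper_force: 30.0
```

Call:
carry_out --pt "-0.0001 0.0043 0 0 0 0.05" --pt "-0.0004 0.0085 0 0 0 0.1" --pt "-0.001 0.0127 0 0 0 0.15" --pt "-0.0017 0.0169 0 0 0 0.2" --pt "-0.0017 0.0169 0 0 0 0.2"

```text
clock: 18.32
tool_pos: [0.5555, -0.0411, 0.1415]
orientation: [-180.0, 0.1, -139.4]
force: [0.1, 0.8, 1.5]
opening: 0.0178
gripper_force: 30.0
```

```bash
python3 -c "from h import *;tq()"
```

```text
t 18.325 wyaw 40.633113041481835 z 0.1414952281119575 F [0.0906 0.78   1.5474] Mz -0.03152703793004788 ring [0.62   0.0143] CW torque -0.07685323466015843
```

Call:
carry_out --pt "0 0.0021 0 0 0 0.025" --pt "-0.0001 0.0043 0 0 0 0.05" --pt "-0.0002 0.0064 0 0 0 0.075" --pt "-0.0004 0.0085 0 0 0 0.1" --pt "-0.0004 0.0085 0 0 0 0.1"

```text
clock: 18.95
tool_pos: [0.5501, -0.0348, 0.1415]
orientation: [-180.0, 0.0, -145.1]
force: [0.5, 0.5, 1.1]
opening: 0.0179
gripper_force: 30.0
```

```bash
python3 -c "from h import *;tq()"
```

```text
t 18.95 wyaw 34.8653597248547 z 0.14146319957087825 F [0.4858 0.5321 1.1072] Mz 0.010105051527963205 ring [0.6199 0.0138] CW torque -0.0036860106350992024
```

Call:
carry_out --pt "0 0.0021 0 0 0 0.025" --pt "-0.0001 0.0043 0 0 0 0.05" --pt "-0.0002 0.0064 0 0 0 0.075" --pt "-0.0004 0.0085 0 0 0 0.1" --pt "-0.0004 0.0085 0 0 0 0.1"

```text
clock: 19.58
tool_pos: [0.5455, -0.0276, 0.1414]
orientation: [-180.0, -0.0, -150.9]
force: [1.1, -1.7, 2.1]
opening: 0.0176
gripper_force: 30.0
```

```bash
python3 -c "from h import *;tq()"
```

```text
t 19.575 wyaw 29.141378456300487 z 0.1414046839147847 F [ 1.0553 -1.6753  2.0772] Mz 0.02210260767576074 ring [0.6197 0.0138] CW torque 0.18986395193399833
```

Call:
carry_out --pt "0 0.0021 0 0 0 0.025" --pt "-0.0001 0.0043 0 0 0 0.05" --pt "-0.0002 0.0064 0 0 0 0.075" --pt "-0.0004 0.0085 0 0 0 0.1" --pt "-0.0004 0.0085 0 0 0 0.1"

```text
clock: 20.2
tool_pos: [0.5418, -0.02, 0.1414]
orientation: [-180.0, -0.0, -156.6]
force: [-0.2, -3.5, 2.3]
opening: 0.0177
gripper_force: 30.0
```

```bash
python3 -c "from h import *;tq()"
```

```text
t 20.2 wyaw 23.40605680481923 z 0.14141543502038967 F [-0.2057 -3.4868  2.3246] Mz -0.06548449836072116 ring [0.6198 0.0137] CW torque 0.20010156822334005
```

Call:
carry_out --pt "0 0.0021 0 0 0 0.025" --pt "-0.0001 0.0043 0 0 0 0.05" --pt "-0.0002 0.0064 0 0 0 0.075" --pt "-0.0004 0.0085 0 0 0 0.1" --pt "-0.0004 0.0085 0 0 0 0.1"

```text
clock: 20.82
tool_pos: [0.5388, -0.012, 0.1414]
orientation: [-180.0, -0.0, -162.3]
force: [-0.0, -4.8, 2.3]
opening: 0.0174
gripper_force: 30.0
```

```bash
python3 -c "from h import *;tq()"
```

```text
t 20.825 wyaw 17.676846446155935 z 0.14137908062596335 F [-0.0397 -4.8377  2.2543] Mz -0.10706987081377976 ring [0.6198 0.0138] CW torque 0.2844281080774225
```

Call:
carry_out --pt "0 0.0021 0 0 0 0.025" --pt "-0.0001 0.0043 0 0 0 0.05" --pt "-0.0002 0.0064 0 0 0 0.075" --pt "-0.0004 0.0085 0 0 0 0.1" --pt "-0.0004 0.0085 0 0 0 0.1"

```text
clock: 21.45
tool_pos: [0.5366, -0.0038, 0.1414]
orientation: [-180.0, -0.0, -168.1]
force: [0.7, -5.7, 2.3]
opening: 0.0177
gripper_force: 30.0
```

```bash
python3 -c "from h import *;tq()"
```

```text
t 21.45 wyaw 11.945084040726613 z 0.1413504440619999 F [ 0.7165 -5.705   2.2551] Mz -0.11836186162534101 ring [0.6197 0.0138] CW torque 0.36911977553364617
```

Call:
carry_out --pt "0 0.0021 0 0 0 0.025" --pt "-0.0001 0.0043 0 0 0 0.05" --pt "-0.0002 0.0064 0 0 0 0.075" --pt "-0.0004 0.0085 0 0 0 0.1" --pt "-0.0004 0.0085 0 0 0 0.1"

```text
clock: 22.08
tool_pos: [0.5353, 0.0046, 0.1414]
orientation: [-180.0, 0.0, -173.8]
force: [2.0, -6.6, 2.7]
opening: 0.018
gripper_force: 30.0
```

```bash
python3 -c "from h import *;tq()"
```

```text
t 22.075 wyaw 6.220473582916156 z 0.14138739006287843 F [ 2.0084 -6.5554  2.6949] Mz -0.1685999179000935 ring [0.6198 0.0138] CW torque 0.40342550338513267
```

Call:
carry_out --pt "0 0.0021 0 0 0 0.025" --pt "-0.0001 0.0043 0 0 0 0.05" --pt "-0.0002 0.0064 0 0 0 0.075" --pt "-0.0004 0.0085 0 0 0 0.1" --pt "-0.0004 0.0085 0 0 0 0.1"

```text
clock: 22.7
tool_pos: [0.5348, 0.0128, 0.1414]
orientation: [-180.0, -0.0, -179.5]
force: [1.5, -7.4, 2.5]
opening: 0.0182
gripper_force: 30.0
```

```bash
python3 -c "from h import *;tq()"
```

```text
t 22.7 wyaw 0.510193780634836 z 0.14136502157509476 F [ 1.4715 -7.4012  2.5494] Mz -0.0729310149888379 ring [0.6198 0.0135] CW torque 0.557746867560069
```

Call:
carry_out --pt "0 0.0017 0 0 0 0.02" --pt "0 0.0034 0 0 0 0.04" --pt "-0.0001 0.0051 0 0 0 0.06" --pt "-0.0001 0.0051 0 0 0 0.06"

```text
clock: 23.2
tool_pos: [0.5349, 0.0176, 0.1414]
orientation: [-179.9, -0.0, 177.1]
force: [2.2, -8.6, 2.2]
opening: 0.018
gripper_force: 30.0
```

```bash
python3 -c "from h import *;tq()"
```

```text
t 23.2 wyaw 357.08484595447317 z 0.14140496923511314 F [ 2.2445 -8.6109  2.2419] Mz 0.06012108287062433 ring [0.6197 0.0133] CW torque 0.7824793777453957
```

Torque is climbing at about 3.7 N m/rad, so the pad is hard on the board. Small steps from here.

Call:
carry_out --pt "0 0.0017 0 0 0 0.02" --pt "0 0.0034 0 0 0 0.04" --pt "0 0.0043 0 0 0 0.05" --pt "0 0.0043 0 0 0 0.05"

```text
clock: 23.7
tool_pos: [0.5351, 0.0216, 0.1414]
orientation: [-179.9, 0.0, 174.2]
force: [3.5, -8.9, 1.0]
opening: 0.0184
gripper_force: 30.0
```

```bash
python3 -c "from h import *;tq()"
```

```text
t 23.7 wyaw 354.2360815382804 z 0.14137850164617957 F [ 3.5103 -8.8939  1.0441] Mz 0.14273482283692623 ring [0.6197 0.0131] CW torque 0.8672697314107134
```

Call:
carry_out --pt "0 0.0017 0 0 0 0.02" --pt "0 0.0034 0 0 0 0.04" --pt "0 0.0043 0 0 0 0.05" --pt "0 0.0043 0 0 0 0.05"

```text
clock: 24.2
tool_pos: [0.5355, 0.0256, 0.1414]
orientation: [-179.9, 0.0, 171.4]
force: [3.9, -11.6, 0.9]
opening: 0.0175
gripper_force: 30.0
```

```bash
python3 -c "from h import *;tq()"
```

```text
t 24.2 wyaw 351.3791972286744 z 0.14138748026638848 F [  3.9431 -11.5852   0.9171] Mz 0.21869508289207462 ring [0.6196 0.0129] CW torque 1.1468875825968243
```

Call:
carry_out --pt "0 0 0 0 0 0" --pt "0 0 0 0 0 0"

```text
clock: 24.45
tool_pos: [0.5355, 0.0256, 0.1414]
orientation: [-179.9, 0.0, 171.4]
force: [3.6, -11.4, 0.8]
opening: 0.0176
gripper_force: 30.0
```

```bash
python3 -c "from h import *;tq()"
```

```text
t 24.45 wyaw 351.38471446034407 z 0.14139092267899478 F [  3.5624 -11.3776   0.7744] Mz 0.2362313867279665 ring [0.6196 0.0129] CW torque 1.1518000063848948
```

Steady at 1.15 N m, which is firm. Backing off counter-clockwise to unload, then lifting.

Call:
carry_out --pt "-0.0004 -0.0085 0 0 0 -0.1" --pt "-0.0017 -0.0169 0 0 0 -0.2" --pt "-0.0027 -0.021 0 0 0 -0.25" --pt "-0.0027 -0.021 0 0 0 -0.25"

```text
clock: 24.95
tool_pos: [0.5352, 0.0054, 0.1414]
orientation: [180.0, 0.0, -174.3]
force: [2.6, -4.3, 1.7]
opening: 0.0181
gripper_force: 30.0
```

Call:
carry_out --pt "0 0 -0.004 0 0 0" --pt "0 0 -0.01 0 0 0" --pt "0 0 -0.018 0 0 0" --pt "0 0 -0.03 0 0 0" --pt "0 0 -0.05 0 0 0" --pt "0 0 -0.07 0 0 0" --pt "0 0 -0.08 0 0 0" --pt "0 0 -0.08 0 0 0"

```text
clock: 25.95
tool_pos: [0.5345, 0.006, 0.221]
orientation: [180.0, -0.0, -174.3]
force: [-0.0, -0.1, -4.9]
opening: 0.0178
gripper_force: 30.0
```

Run:
```python
from h import *
tq();o=telemetry.get_obs();p=o['tool_pos'];y=o['orientation'][2];c=[*p,y]
print(p,y)
for z in (p[2],.06,.029):print(row(c,[.490,-.3076,z,169.2]))
```

```text
t 25.95 wyaw 5.661025689610739 z 0.22102277227063405 F [-0.0161 -0.1112 -4.9471] Mz -0.012792147432578232 ring [0.6191 0.0144] CW torque -0.0034192853520962313
[0.5345 0.006  0.221 ] -174.33897431038926
[ 0.0753 -0.3077 -0.      0.      0.      0.2873]
[ 0.0753 -0.3077  0.161   0.      0.      0.2873]
[ 0.0753 -0.3077  0.192   0.      0.      0.2873]
```

Call:
carry_out --pt "0.008 -0.035 0 0 0 0.05" --pt "0.02 -0.085 0 0 0 0.1" --pt "0.034 -0.14 0 0 0 0.15" --pt "0.047 -0.195 0 0 0 0.2" --pt "0.06 -0.25 0 0 0 0.25" --pt "0.072 -0.295 0 0 0 0.287" --pt "0.0753 -0.3077 0.02 0 0 0.287" --pt "0.0753 -0.3077 0.04 0 0 0.287"

```text
clock: 26.95
tool_pos: [0.4891, -0.3089, 0.1792]
orientation: [180.0, -0.1, 169.1]
force: [0.0, -0.2, -4.6]
opening: 0.0177
gripper_force: 30.0
```

Call:
carry_out --pt "0 0 0.04 0 0 0" --pt "0 0 0.08 0 0 0" --pt "0 0 0.11 0 0 0" --pt "0 0 0.13 0 0 0" --pt "0 0 0.14 0 0 0" --pt "0 0 0.145 0 0 0" --pt "0 0 0.145 0 0 0"

```text
clock: 27.82
tool_pos: [0.4905, -0.3081, 0.0365]
orientation: [180.0, 0.0, 169.2]
force: [-2.1, 0.8, -2.1]
opening: 0.0178
gripper_force: 30.0
```

```bash
python3 -c "from h import *;tq()"
```

```text
t 27.825 wyaw 349.2144321910238 z 0.03653498402587582 F [-2.0993  0.8225 -2.0807] Mz 0.005232428907671196 ring [ 0.574 -0.324] CW torque -0.7756831738810265
```

Call:
carry_out --pt "0 0 0.003 0 0 0" --pt "0 0 0.005 0 0 0" --pt "0 0 0.006 0 0 0" --pt "0 0 0.006 0 0 0"

```text
clock: 28.32
tool_pos: [0.4905, -0.3081, 0.0305]
orientation: [-180.0, 0.0, 169.2]
force: [-2.5, 0.2, 0.1]
opening: 0.0177
gripper_force: 30.0
```

```bash
python3 -c "from h import *;tq()"
```

```text
t 28.325 wyaw 349.217156168323 z 0.03052456544235843 F [-2.4597  0.2487  0.1455] Mz 0.011304358421797564 ring [ 0.574 -0.324] CW torque -0.811270761676667
```

Call:
carry_out --pt "0 0 0.001 0 0 0" --pt "0 0 0.002 0 0 0" --pt "0 0 0.002 0 0 0"

```text
clock: 28.7
tool_pos: [0.4903, -0.3081, 0.0285]
orientation: [-180.0, -0.0, 169.2]
force: [-4.4, 1.0, 3.5]
opening: 0.0176
gripper_force: 30.0
```

Call:
carry_out --pt "0 0 0 0 0 0" --pt "0 0 0 0 0 0" --pt "0 0 0 0 0 0" --pt "0 0 0 0 0 0" --pt "0 0 0 0 0 0" --pt "0 0 0 0 0 0" --pt "0 0 0 0 0 0" --grip 1

```text
clock: 29.58
tool_pos: [0.4904, -0.3081, 0.0284]
orientation: [180.0, 0.0, 169.2]
force: [-0.9, 0.4, 0.7]
opening: 0.0818
gripper_force: 0.0
```

Call:
carry_out --pt "0 0 -0.02 0 0 0" --pt "0 0 -0.06 0 0 0" --pt "0 0 -0.11 0 0 0" --pt "0 0 -0.16 0 0 0" --pt "0 0 -0.2 0 0 0" --pt "0 0 -0.2 0 0 0" --pt "0 0 -0.2 0 0 0"

```text
clock: 30.45
tool_pos: [0.4899, -0.3078, 0.2279]
orientation: [180.0, -0.0, 169.2]
force: [0.2, 0.4, -1.5]
opening: 0.0874
gripper_force: 0.0
```

Run:
```python
from h import *
tq();snap('scene','end.png')
```

```text
t 30.45 wyaw 349.1980743865847 z 0.22785842722382776 F [ 0.1969  0.4458 -1.4794] Mz 0.02807767747704407 ring [ 0.5734 -0.3237] CW torque 0.03334588898420275
```

View pics/end.png

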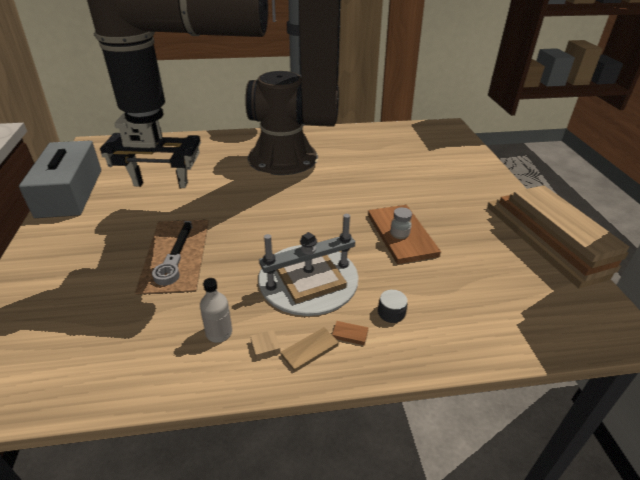

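The wrench lies flat on the mat (head at about 166,271), the gripper is clear of it and the bystanders haven't moved. Handing in.

```bash
python3 -c "from h import *;print(workorder.close_job())"
```

```text
the job is handed in; nothing more can be done
None
```

I tightened the screw to a steady 1.15 N m (estimated windup 0.15 rad, inside the 0.10–0.24 window), laid the wrench back flat on the cork mat, and handed the job in at about 30 s; the hand-in call gave no verdict.

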